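# Thread the spindle into the ribbon dispenser

### The job

The ribbon dispenser has been refilled: push its spindle in from the open-holed end (the left one), handle last, through all three reels and both loose partitions until the handle sits fully home against the end board. Feel your way gently, never forcing the rod; leave the reels in their bays and the other things where they stand, and let go.

Things in the scene. Friction and masses are not known exactly. Their poses are not given: they have to be found in the camera images.
- dispenser: Fixed wooden dispenser, 100 (x) by 124 (y) by 88 mm high; origin under its centre, z up, the straight threading axis runs along -y, 56 mm up at x = 0. End board with the 12 mm through hole at y +50 to +58, closed end board at y -44 to -58 with a 12 mm socket 10 mm deep in its inner face. All boards 66 mm wide in x, tops at z 88. Rails carry the reels.
- mouth (a point): Centre of the through hole on the outer face of the open end board of the dispenser (y = +58 mm, z = 56 mm there), axes as the dispenser's. Between the end boards stand two loose plywood partitions, 5 mm thick, at y +17 to +22 and -16 to -11, each with a 12 mm hole at z = 56 mm. They stand up to 7 mm (first) or 9.5 mm (second) fore or aft (x) of true, unmeasured; they slide in x under 2 N and stay.
- socket (a point): Point on the threading axis 8 mm deep in the closed end board's socket (dispenser y = -52 mm, z = 56 mm), axes as the dispenser's; the nose of the spindle lies here when it is home. All holes are straight and leave 1 mm round the rod, so that a rod in the 8 mm open end board can still be swung some 13 degrees about it, and drags the partitions that it has passed along.
- spindle: Loose 80 g spindle: smooth steel rod, 10 mm thick, 110 mm long, with a square wooden handle 18 x 18 mm, 50 mm long. Origin on the rod's axis where the handle's front face meets the rod; nose towards -y, handle from y = 0 to +50 (a 3 mm button beyond is for looks); x, z are square to the handle's sides. It lies on the table, z up, nose 2 degrees down.
- nose (a point): Centre of the rod's nose (spindle y = -110 mm), axes as the spindle's. Its edge has a chamfer of 0.75 by 1.5 mm, so the nose slips by itself into a hole whose centre is within about 1.5 mm; farther off it meets the board squarely.
- reel_1: Reel of ribbon with card sides, 60 mm across, 24 mm wide, 22 mm bore, 60 g, standing loose on the rails in the 28 mm bay next to the open end board; origin at its centre, y along the bore. The bore's centre is 5 mm below the threading axis, so that the level rod passes under its upper edge with 1 mm to spare; a swung rod may push it a little aside, which does no harm.
- reel_2: Same kind of reel, loose in the middle bay, between the partitions.
- reel_3: Same kind of reel, loose in the bay next to the closed end board.
- tealight_0: Bystander: tealight, 38 mm across, 20 mm high, in front of the dispenser; origin under its centre.
- votive_dark: Bystander: dark round glass votive, 60 mm across, 44 mm high; origin under its centre.
- matchbox: Bystander: small box of matches, 36 x 55 x 16 mm; origin under its centre.
- mug_white: Bystander: white mug, 74 mm across, 105 mm with its handle, 83 mm high; origin under its centre.
- secateurs: Bystander: secateurs lying flat, 66 x 193 x 14 mm; origin under their centre.
- tealight_1: Bystander: tealight like the other, at the back of the table; origin under its centre.
- clip_jar: Bystander: clip-top jar of buttons, 73 x 68 x 88 mm; origin under its centre.
- keepsake_box: Bystander: walnut box, 100 x 119 x 58 mm; origin under its centre.
Mind the look-alikes: they are no part of the job. Leave any black or orange look-alike of the reel_2 alone.

How it is judged:
By the outcome, as a careful person would: the job done as asked, in the order asked, and still so for the second after the job is handed in, with the robot touching nothing.
It also fails if it takes over 67 s, if anything falls off the work surface, if the arm or the gripper's body presses on something with over 40 N, if the wrist force passes 120 N, or if a joint passes its speed limit or range.

### The arm

A 6-joint arm with a two-finger parallel gripper is mounted at the origin on a cart in front of the work surface, level with it; the furniture and walls round the work are solid. World frame = base frame: x ahead of the robot, y to its left, z up, the work surface at z = 0. Lengths are in m, angles in rad, forces in N, time in s.
With the tool pointing down it reaches from about 0.375 to 0.9 m from the base axis. Payload 3.1 kg.
Tool frame: the origin (TCP) lies at the very end of the fingers, on their centre line; the grasp point (between the pads) lies 19 mm behind it (grip_depth is the distance from the TCP to the grasp point, in m); z points along the fingers, y is the line along which they close (so a half turn about z gives the same grasp; the last joint's range is limited). The gripper opens to 85 mm and grips with 20 to 120 N. Pads are 22 mm wide; open, the fingers measure 114 mm over their backs; the gripper's body (76 mm by 85 mm) begins 54 mm behind the grasp point. The pads swing forward as they close: fully open they stand 13 mm farther back than shut.
Start: joints at [1.028, 0.527, 1.433, -0, 1.181, -0.178], TCP at [0.223, 0.584, 0.231] pointing down, gripper open.
Joint ranges: [-3.08, 3.08], [-0.75, 2.2], [0.22, 2.44], [-1.43, 4.57], [0, 2.65], [-2.85, 2.85]. Speed limits (rad/s): [2.79, 2.79, 3.14, 3.14, 3.14, 3.14].

### API

Orientations are given as a unit quaternion [x, y, z, w].
In Python, from station import * gives the robot as it stands.
- The arm moves only by the tool apply_moves, never from a script. Its argument "plan" is a list of rows, each a list of 7 numbers: the shift along the tool's x, y, z in m, then the turn, a rotation vector about the tool's x, y, z in rad, then the gripper command: -1 is fully open, 1 is shut, values between are in proportion. In form: [[dx, dy, dz, wx, wy, wz, jaw], ...]. A call has 1 to 8 rows; each row shifts and turns the commanded pose from where the row before left it, along the tool's axes as they then stand; what a row does not reach is not made up. A row lasts 1/8 s, in which the tool goes at most 62.5 mm and 10.7 degrees, less where a joint would pass 70% of its speed; a pose out of reach is approached as far as the arm can. A call is refused whole if a number of a shift passes 0.0625 or a number of a turn 0.188, either way. A call with a gripper value outside its range is refused whole. The fingers move at their own pace and stop on an object; "force" is the grip in N (left out, the last holds). Time passes only in rows, so rows that do not move let the fingers close. It gives the time, the measured TCP pose, the force, the opening and the grip force at its end, in the units of the state.
- sense(): the state, without advancing time (a new reading comes with each control period).
- snapshot(name): name is "scene" or "top" or "wrist"; returns the picture (384x512x3 uint8, red, green, blue); there is no depth.
- calibration(name): a dict with "camera_matrix" (3x3 intrinsics, pixels), "R" (3x3) and "t" (3): a world point X has camera coordinates R X + t; the wrist camera has in their place "mount" (4x4, takes a point from camera to tool coordinates, whose origin is the TCP and whose axes are the flange's). Camera axes: x right, y down, z forward; pixel columns grow to the right and rows downward; lengths in m; the calibration is good to about 2 mm. The wrist camera is an equidistant fisheye: a pixel r from the principal point sees the ray r / f radians off the axis. A picture is of the moment at which its call begins: read the wrist's pose just before it. calibration takes no time and is no camera call.
- sign_off(): hands the job in; it is judged then, once.
The state is a dict: "t": time; "q": joint angles; "qd": joint speeds; "tau": joint torques, N m; "tcp_pos": TCP position; "tool_rot": TCP orientation; "force": force on the tool from outside, world axes, zero at the start; "ft_torque": the same for the moment, N m; "finger_gap": opening from 0.0 (shut) to 1.0 (fully open); "gripper_force": force on a finger pad.
Only numpy, scipy, OpenCV 4.12 (cv2) and the standard library are available. Lean on these libraries where they do the work, as an engineer would, in place of code of your own. Each camera call takes 0.05 s, during which the arm holds its last target. There are 200 camera calls.

## Working session

There is one attempt and no reset: what is moved stays moved. The work goes in short steps, Python scripts to look and compute and a tool call to move; the robot and the scene stay as the last step left them, time stands still between calls to the robot, and variables do not carry over. Pictures are saved under pics/ and viewed, at most 10 in all, crops included, and the job is handed in when it is done.

Besides the shell and the picture viewer there is one more tool, called after ">>>" by a JSON object that holds its "method" and its "body". apply_moves: Moves the arm, as the interface text tells. Its arguments: {"type":"object","properties":{"plan":{"type":"array"},"force":{"type":"number"}},"required":["plan"]}

```bash
mkdir -p pics; cat > h.py <<'E'
from station import *
import numpy as np, cv2
from scipy.spatial.transform import Rotation as R
def save(n,im): cv2.imwrite('pics/'+n+'.png',im[:,:,::-1])
def ray(c,u,v):
    k=calibration(c);Rm=np.array(k['R']);t=np.array(k['t'])
    d=Rm.T@np.linalg.inv(k['camera_matrix'])@[u,v,1];return -Rm.T@t,d/np.linalg.norm(d)
def onz(c,u,v,z):
    o,d=ray(c,u,v);return o+d*(z-o[2])/d[2]
def proj(c,X):
    k=calibration(c);p=np.array(k['camera_matrix'])@(np.array(k['R'])@np.array(X)+k['t']);return p[:2]/p[2]
E
python3 - <<'E'
from h import *
for n in ('scene','top'):
    im=snapshot(n);save(n+'0',im);k=calibration(n);print(n,np.round(k['camera_matrix'],1).tolist(),np.round(-np.array(k['R']).T@k['t'],3))
a=cv2.imread('pics/top0.png');b=cv2.imread('pics/scene0.png')
s=sense();print(s)
print(calibration('wrist'))
E
```

```text
scene [[435.2, 0.0, 251.4], [0.0, 435.2, 195.8], [0.0, 0.0, 1.0]] [-0.167 -0.859  0.939]
top [[379.2, 0.0, 258.0], [0.0, 379.2, 187.6], [0.0, 0.0, 1.0]] [ 0.426 -0.072  1.161]
{'t': 0.1, 'q': array([ 1.02752863e+00,  5.28402410e-01,  1.43375702e+00,  4.52858453e-06,
        1.18141243e+00, -1.78520650e-01]), 'qd': array([-0.00127159, -0.00255085, -0.00227255, -0.0003429 ,  0.00023814,
        0.00092114]), 'tau': array([ 1.05668541e-04, -4.43309498e+01, -1.78586090e+01, -1.62830638e-04,
        3.82027589e-03,  2.75296799e-07]), 'tcp_pos': array([0.22259386, 0.58333519, 0.23041899]), 'tool_rot': array([ 1.81365002e-01,  9.83415353e-01, -9.25115615e-04, -3.51399007e-04]), 'force': array([-0.29555841,  0.72923143, -0.3479761 ]), 'ft_torque': array([-0.00715843,  0.00183041,  0.02283565]), 'gripper_force': 0.0, 'finger_gap': 1.0000828203237078}
{'camera_matrix': array([[297.31863964,   0.        , 254.85867056],
       [  0.        , 297.31863964, 187.28997915],
       [  0.        ,   0.        ,   1.        ]]), 'mount': array([[ 8.23947719e-04, -9.58497046e-01, -2.85101271e-01,
         7.26158100e-02],
       [ 9.99999634e-01,  7.23894585e-04,  4.56317138e-04,
        -8.26173092e-04],
       [-2.30995363e-04, -2.85101542e-01,  9.58497291e-01,
        -1.42156830e-01],
       [ 0.00000000e+00,  0.00000000e+00,  0.00000000e+00,
         1.00000000e+00]])}
```

View pics/top0.png

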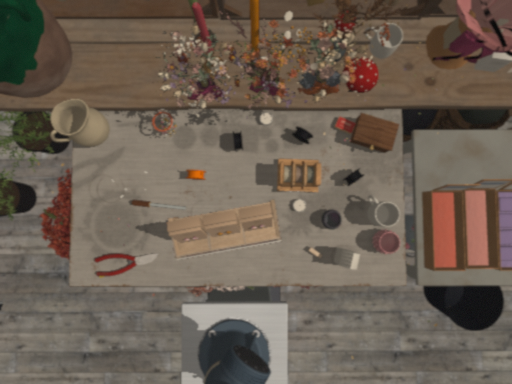

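View pics/scene0.png

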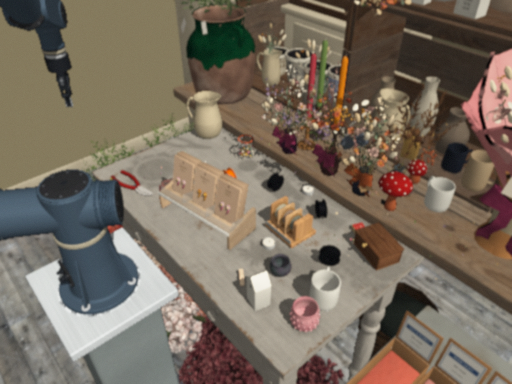

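```bash
python3 - <<'E'
from h import *
a=cv2.imread('pics/top0.png');b=cv2.imread('pics/scene0.png')
f=lambda im,x0,x1,y0,y1,w,h:cv2.resize(im[y0:y1,x0:x1],(w,h),interpolation=cv2.INTER_CUBIC)
o=np.vstack([np.hstack([f(a,115,205,185,225,396,176),f(a,270,330,150,200,211,176),f(a,225,315,125,155,193,176)]),
 np.hstack([f(b,90,250,140,260,400,300),f(b,240,400,150,270,400,300)])])
print(o.shape);cv2.imwrite('pics/crop1.png',o)
E
```

```text
(476, 800, 3)
```

View pics/crop1.png

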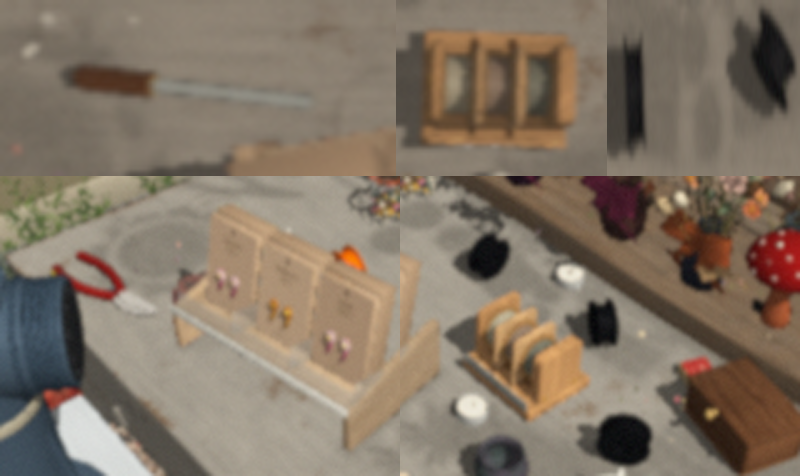

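```bash
python3 - <<'E'
from h import *
a=cv2.imread('pics/top0.png');hsv=cv2.cvtColor(a,cv2.COLOR_BGR2HSV)
def rect(m,n):
    cs,_=cv2.findContours(m,cv2.RETR_EXTERNAL,cv2.CHAIN_APPROX_NONE)
    for c in cs:
        if cv2.contourArea(c)>20: print(n,[np.round(v,1) for v in cv2.minAreaRect(c)])
roi=np.zeros(a.shape[:2],np.uint8);roi[190:215,120:195]=255
h,s,v=cv2.split(hsv)
print(hsv[196,150],hsv[203,138],hsv[206,170],hsv[160,285],hsv[160,265])
rect(((s>100)*255).astype(np.uint8)&roi,'handle')
roi2=roi*0;roi2[150:200,270:330]=255
rect(((s>90)*255).astype(np.uint8)&roi2,'disp')
for u,vv,z in [(130,203,.009),(149,205,.009),(186,208,.005),(300,175,.088),(280,175,.088),(320,175,.088)]: print((u,vv),np.round(onz('top',u,vv,z),3))
E
```

```text
[ 17  46 139] [ 11 148  81] [ 25  21 143] [ 15 130 169] [ 18  47 137]
handle [array([140.3, 203. ]), array([17. ,  4.5]), np.float64(6.3)]
disp [array([299.1, 174.8]), array([43.7, 32. ]), np.float64(2.1)]
(130, 203) [0.452 0.315 0.009]
(149, 205) [0.446 0.257 0.009]
(186, 208) [0.437 0.146 0.005]
(300, 175) [ 0.528 -0.193  0.088]
(280, 175) [ 0.528 -0.136  0.088]
(320, 175) [ 0.528 -0.25   0.088]
```

```bash
cat >> h.py <<'E'
def tool(yaw,pitch=0):
    # tool x axis at world angle yaw(deg), z down; pitch (deg) about tool y
    a=np.radians(yaw);x=np.array([np.cos(a),np.sin(a),0]);z=np.array([0,0,-1.]);
    return R.from_matrix(np.c_[x,np.cross(z,x),z])*R.from_euler('y',pitch,degrees=True)
def rows(p,rot,n,cmd=None):
    s=sense();p0=np.array(s['tcp_pos']);r0=R.from_quat(s['tool_rot'])
    if cmd is not None: p0,r0=cmd
    dr=(r0.inv()*rot).as_rotvec()/n;sh=(np.array(p)-p0)/n;r=r0
    for i in range(n):
        print(np.round(np.r_[r.inv().apply(sh),dr],4).tolist());r=r*R.from_rotvec(dr)
E
python3 - <<'E'
from h import *
rows([.449,.24,.10],tool(84.5),8)
E
```

```text
[-0.0418, -0.03, 0.0163, -0.0002, 0.0001, 0.1628]
[-0.0461, -0.0228, 0.0163, -0.0002, 0.0001, 0.1628]
[-0.0491, -0.015, 0.0163, -0.0002, 0.0001, 0.1628]
[-0.0509, -0.0069, 0.0163, -0.0002, 0.0001, 0.1628]
[-0.0514, 0.0015, 0.0163, -0.0002, 0.0001, 0.1628]
[-0.0505, 0.0098, 0.0163, -0.0002, 0.0001, 0.1628]
[-0.0482, 0.0178, 0.0163, -0.0002, 0.0001, 0.1628]
[-0.0447, 0.0254, 0.0163, -0.0002, 0.0001, 0.1628]
```

>>> {"method": "apply_moves", "body": {"plan": [[-0.042, -0.03, 0.016, 0, 0, 0.163, -1], [-0.046, -0.023, 0.016, 0, 0, 0.163, -1], [-0.049, -0.015, 0.016, 0, 0, 0.163, -1], [-0.051, -0.007, 0.016, 0, 0, 0.163, -1], [-0.051, 0.0015, 0.016, 0, 0, 0.163, -1], [-0.05, 0.01, 0.016, 0, 0, 0.163, -1], [-0.048, 0.018, 0.016, 0, 0, 0.163, -1], [-0.045, 0.025, 0.016, 0, 0, 0.163, -1]], "force": 40}}

```text
t: 1.1
tcp_pos: [0.4495, 0.2396, 0.1027]
tool_rot: [0.743, 0.67, 0.0, -0.0]
force: [0.5, -0.3, 0.3]
finger_gap: 1.003
gripper_force: 0.0
```

>>> {"method": "apply_moves", "body": {"plan": [[0, 0, 0, 0, 0, 0, -1], [0, 0, 0, 0, 0, 0, -1]]}}

```text
t: 1.35
tcp_pos: [0.4482, 0.241, 0.1031]
tool_rot: [0.741, 0.672, -0.0, -0.0]
force: [0.3, -0.7, -0.2]
finger_gap: 1.002
gripper_force: 0.0
```

```bash
cat >> h.py <<'E'
def wray(s,u,v):
    k=calibration('wrist');K=np.array(k['camera_matrix']);M=np.array(k['mount'])
    d=np.array([u-K[0,2],v-K[1,2]])/K[0,0];r=np.hypot(*d)
    c=np.r_[np.sin(r)*d/max(r,1e-9),np.cos(r)]
    r0=R.from_quat(s['tool_rot']);return np.array(s['tcp_pos'])+r0.apply(M[:3,3]),r0.apply(M[:3,:3]@c)
def wonz(s,u,v,z):
    o,d=wray(s,u,v);return o+d*(z-o[2])/d[2]
def wproj(s,X):
    k=calibration('wrist');K=np.array(k['camera_matrix']);M=np.array(k['mount'])
    r0=R.from_quat(s['tool_rot']);c=M[:3,:3].T@(r0.inv().apply(np.array(X)-s['tcp_pos'])-M[:3,3])
    h=np.hypot(c[0],c[1]);th=np.arctan2(h,c[2]);return K[:2,2]+K[0,0]*th*c[:2]/h
E
python3 - <<'E'
from h import *
s=sense();im=snapshot('wrist');save('w1',im);np.save('w1s.npy',s,allow_pickle=True)
print(s['tcp_pos'],s['tool_rot'],s['t'])
for X in [(.449,.285,.009),(.446,.257,.009),(.437,.146,.005)]: print(wproj(s,X))
E
```

```text
[0.44823698 0.24103452 0.10311924] [ 7.40863529e-01  6.71655295e-01 -4.65767355e-04 -4.21882319e-04] 1.35
[250.89863613 136.36118974]
[250.66288666 170.67905218]
[253.18469707 282.3745218 ]
```

View pics/w1.png

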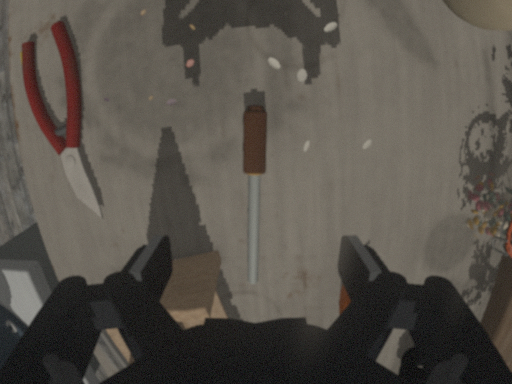

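Wrist view: handle spans (255,108)–(255,173), rod runs down to the nose at (253,283). That is the brown-handled steel rod seen in the top view at (130–186,205); the secateurs at (70,120) are not it. I'll fit its axis next.

```bash
python3 - <<'E'
from h import *
s=np.load('w1s.npy',allow_pickle=True).item();a=cv2.imread('pics/w1.png');h,S,v=cv2.split(cv2.cvtColor(a,cv2.COLOR_BGR2HSV))
print(S[140,230:280:3],v[140,230:280:3]);print(v[230,240:268]);print(v[276:290,253])
m=(S>110)&(np.arange(512)[None]>235)&(np.arange(512)[None]<275)&(np.arange(384)[:,None]>95)&(np.arange(384)[:,None]<180)
ys,xs=np.nonzero(m);print(xs.min(),xs.max(),ys.min(),ys.max())
P=[]
for r in range(115,170,5):
    c=np.nonzero(m[r])[0];l,rr=c.min()-.5,c.max()+.5
    # top edges of the handle at z=.018
    pl,pr=wonz(s,l,r,.018),wonz(s,rr,r,.018);P.append((pl+pr)/2);w=np.linalg.norm(pl-pr)
P=np.array(P);print(np.round(P,4)[[0,-1]],'w',w)
Q=[]
for r in range(180,280,5):
    row=v[r].astype(float)[243:265];bg=np.median(v[r,225:240]);wt=np.clip(row-bg-8,0,None);u=(wt*np.arange(243,265)).sum()/wt.sum();Q.append(wonz(s,u,r,.010))
Q=np.array(Q);print(np.round(Q,4)[[0,-1]])
for A in (P,Q):
    k=np.polyfit(A[:,1],A[:,0],1);print('yaw of +y axis',90-np.degrees(np.arctan(k[0])),'x at y=.27',np.polyval(k,.27))
for u,vv in [(255,106),(255,173),(253,283)]: print(np.round(wonz(s,u,vv,.012),4))
E
```

```text
[ 39  37  29  34  42  96 120 135 108  99 116 100  50  34  30  37  38] [104 103 105 114 104  72  72  70  71  75  66  61  87 112 111 110 114]
[119 118 117 117 114 117 108 100  98 105 116 123 125 130 130 127 121 108
 106 108 115 115 119 120 122 119 120 120]
[132 131 135 129 135 128 131 130 121 118 114 116 118 113]
245 264 107 174
[[0.4536 0.3022 0.018 ]
 [0.4459 0.2637 0.018 ]] w 0.00781764720338025
[[0.4488 0.2491 0.01  ]
 [0.4378 0.158  0.01  ]]
yaw of +y axis 81.9176167335032 x at y=.27 0.448867066157511
yaw of +y axis 83.19871891574677 x at y=.27 0.45094535851714185
[0.4546 0.3089 0.012 ]
[0.4494 0.2554 0.012 ]
[0.4373 0.1501 0.012 ]
```

```bash
python3 - <<'E'
from h import *
rows([.4526,.283,.06],tool(83.5),2)
E
```

```text
[0.0208, 0.0003, 0.0217, -0.0004, 0.0, 0.0084]
[0.0208, 0.0001, 0.0217, -0.0004, 0.0, 0.0084]
```

>>> {"method": "apply_moves", "body": {"plan": [[0.021, 0.0, 0.0215, 0, 0, 0.009, -1], [0.021, 0.0, 0.0215, 0, 0, 0.008, -1], [0, 0, 0.02, 0, 0, 0, -1], [0, 0, 0.02, 0, 0, 0, -1], [0, 0, 0.012, 0, 0, 0, -1], [0, 0, 0.005, 0, 0, 0, -1], [0, 0, 0, 0, 0, 0, -1]]}}

```text
t: 2.28
tcp_pos: [0.4529, 0.2831, 0.0035]
tool_rot: [0.746, 0.666, 0.0, 0.0]
force: [-0.2, -0.5, 0.3]
finger_gap: 0.996
gripper_force: 0.0
```

>>> {"method": "apply_moves", "body": {"plan": [[0, 0, 0.001, 0, 0, 0, 1], [0, 0, 0, 0, 0, 0, 1], [0, 0, 0, 0, 0, 0, 1], [0, 0, 0, 0, 0, 0, 1], [0, 0, 0, 0, 0, 0, 1], [0, 0, 0, 0, 0, 0, 1], [0, 0, 0, 0, 0, 0, 1], [0, 0, 0, 0, 0, 0, 1]], "force": 50}}

```text
t: 3.28
tcp_pos: [0.4531, 0.2828, 0.0026]
tool_rot: [0.747, 0.665, 0.0, 0.0]
force: [-0.6, -0.9, 5.1]
finger_gap: 0.196
gripper_force: 52.6
```

>>> {"method": "apply_moves", "body": {"plan": [[0, 0, -0.02, 0, 0, 0, 1], [0, 0, -0.04, 0, 0, 0, 1], [0, 0, -0.05, 0, 0, 0, 1], [0, 0, -0.05, 0, 0, 0, 1], [-0.03, 0, 0, 0, 0, 0, 1], [-0.05, 0.01, 0, 0, 0, 0, 1], [-0.05, 0.01, 0, 0, 0, 0, 1], [-0.05, 0.01, 0, 0, 0, 0, 1]]}}

```text
t: 4.28
tcp_pos: [0.4619, 0.0993, 0.1619]
tool_rot: [0.746, 0.665, -0.0, -0.0]
force: [1.7, 0.3, -0.6]
finger_gap: 0.2
gripper_force: 51.9
```

```bash
python3 - <<'E'
from h import *
rows([.53,-.26,.165],tool(90),8);print(sense()['tcp_pos'])
E
```

```text
[-0.0436, 0.0136, -0.0004, -0.0, -0.0, -0.0143]
[-0.0438, 0.013, -0.0004, -0.0, -0.0, -0.0143]
[-0.044, 0.0123, -0.0004, -0.0, -0.0, -0.0143]
[-0.0442, 0.0117, -0.0004, -0.0, -0.0, -0.0143]
[-0.0444, 0.0111, -0.0004, -0.0, -0.0, -0.0143]
[-0.0445, 0.0104, -0.0004, -0.0, -0.0, -0.0143]
[-0.0446, 0.0098, -0.0004, -0.0, -0.0, -0.0143]
[-0.0448, 0.0091, -0.0004, -0.0, -0.0, -0.0143]
[0.46194424 0.09929289 0.16193434]
```

>>> {"method": "apply_moves", "body": {"plan": [[-0.044, 0.0135, 0, 0, 0, -0.014, 1], [-0.044, 0.013, 0, 0, 0, -0.014, 1], [-0.044, 0.012, 0, 0, 0, -0.014, 1], [-0.044, 0.0115, 0, 0, 0, -0.014, 1], [-0.044, 0.011, 0, 0, 0, -0.014, 1], [-0.044, 0.0105, 0, 0, 0, -0.014, 1], [-0.044, 0.01, 0, 0, 0, -0.014, 1], [-0.03, 0.009, 0, 0, 0, -0.014, 1]]}}

```text
t: 5.28
tcp_pos: [0.5294, -0.2448, 0.1615]
tool_rot: [0.709, 0.706, 0.0, -0.0]
force: [-0.1, 0.4, -1.2]
finger_gap: 0.193
gripper_force: 52.0
```

>>> {"method": "apply_moves", "body": {"plan": [[0, 0, 0, 0, 0, 0, 1], [0, 0, 0, 0, 0, 0, 1], [0, 0, 0, 0, 0, 0, 1]]}}

```text
t: 5.65
tcp_pos: [0.5288, -0.2412, 0.1619]
tool_rot: [0.708, 0.706, -0.0, -0.001]
force: [0.1, 0.3, -0.8]
finger_gap: 0.197
gripper_force: 51.9
```

```bash
python3 - <<'E'
from h import *
s=sense();im=snapshot('wrist');save('w2',im);np.save('w2s.npy',s,allow_pickle=True);save('top2',snapshot('top'));save('scene2',snapshot('scene'))
print(s['tcp_pos'],s['tool_rot'],s['t'])
E
```

```text
[ 0.5288085  -0.24117849  0.16194953] [ 7.07763392e-01  7.06448919e-01 -2.07631970e-05 -9.51507150e-04] 5.65
```

View pics/w2.png

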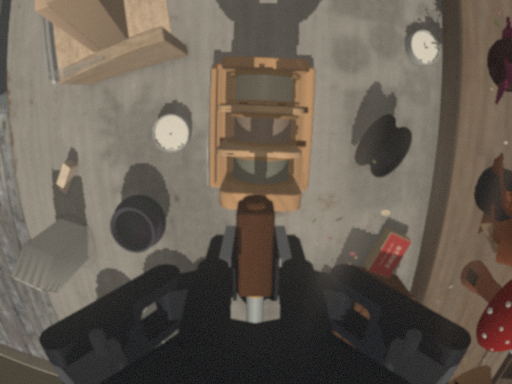

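Wrist view 2: dispenser in the middle — open board top at row ~62 (columns 219–308), partitions at rows ~108 and ~148, closed board ~190; handle held between fingers (255,245). Zoom for edges.

```bash
python3 - <<'E'
from h import *
a=cv2.imread('pics/w2.png')
b=cv2.resize(a[48:216,200:326],None,fx=3.5,fy=3.5,interpolation=cv2.INTER_CUBIC)
h=cv2.resize(a[190:325,215:300],None,fx=4,fy=4,interpolation=cv2.INTER_CUBIC)
o=np.zeros((590,800,3),np.uint8);o[:588,:441]=b[:588];o[:540,450:790]=h;cv2.imwrite('pics/crop2.png',o)
E
```

```text
(no output)
```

View pics/crop2.png

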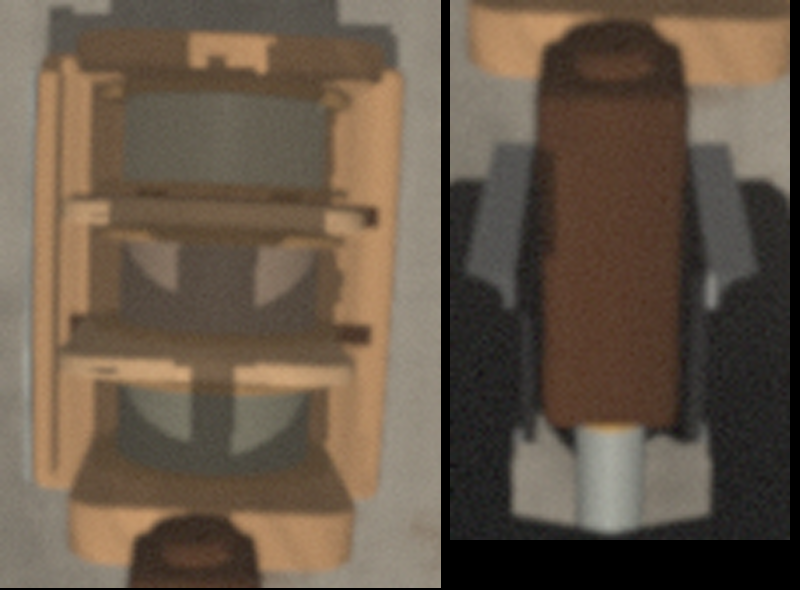

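```bash
python3 - <<'E'
from h import *
s=np.load('w2s.npy',allow_pickle=True).item();a=cv2.imread('pics/w2.png').astype(int).sum(2)//3
for r in range(57,72,2): print('open',r,'L',a[r,217:232],'R',a[r,298:318])
for r in range(104,114): print('P1',r,'L',a[r,214:226],'R',a[r,296:312])
for r in range(146,158): print('P2',r,'L',a[r,214:226],'R',a[r,294:310])
for r in range(190,212,3): print('cl',r,'L',a[r,216:228],'R',a[r,294:308])
E
```

```text
open 57 L [84 85 85 85 83 85 77 84 81 82 86 78 81 78 80] R [ 83  80  79  79  79  76  82  82  83  80  81  80  87  99 118 127 134 135
 137 138]
open 59 L [84 85 84 82 81 78 81 78 80 76 82 79 83 82 81] R [ 85  84  84  81  82  84  83  79  86  83  81  80  83  82  96 110 129 137
 139 139]
open 61 L [84 83 84 84 81 76 79 81 79 83 80 80 81 81 83] R [ 87  89  83  86  85  83  83  80  79  83  80  85  80  84  88 107 129 139
 140 141]
open 63 L [84 88 95 91 85 81 74 79 82 81 83 84 80 78 78] R [ 87  87  85  84  85  82  79  82  82  80  81  79  85  82  88 105 127 139
 140 138]
open 65 L [ 98 117 126 119 105  88  81  74  77  78  76  83  82  77  77] R [ 83  87  89  89  84  80  82  82  75  82  78  80  79  84  85 107 127 139
 138 138]
open 67 L [107 127 134 127 124 104  84  78  74  76  78  75  75  77  74] R [ 82  82  85  83  86  84  85  78  80  75  80  84  88  93  95 114 126 133
 139 140]
open 69 L [108 117 129 131 130 125 120 118 112 107 106 107 106 109 107] R [ 76  80  78  80  80  83  81  77  79  78  86 109 125 129 125 119 118 127
 135 138]
open 71 L [102 115 128 128 131 131 133 134 125 108 101  97  9
[... 3141 characters left out ...]
 127 122 119 116 125 132 136 136 138 140 138] R [128 124 126 124 116 114 109 121 130 133 137 136 140 135]
cl 199 L [128 123 118 114 116 121 131 137 138 139 139 141] R [129 128 127 129 115 118 118 129 137 139 138 141 140 139]
cl 202 L [126 123 119 113 110 118 124 134 139 140 140 144] R [129 130 124 121 118 111 116 133 139 137 138 136 140 138]
cl 205 L [126 126 125 121 116 115 122 127 135 140 143 143] R [131 129 129 122 119 110 120 131 138 138 134 138 137 138]
cl 208 L [125 129 127 128 129 126 128 130 129 132 136 139] R [134 129 126 118 119 122 129 135 136 134 135 137 134 140]
cl 211 L [122 122 122 125 125 124 126 124 124 125 127 128] R [139 139 135 140 142 136 133 135 133 132 133 134 138 139]
```

```bash
python3 - <<'E'
from h import *
s=np.load('w2s.npy',allow_pickle=True).item();a=cv2.imread('pics/w2.png');S=cv2.cvtColor(a,cv2.COLOR_BGR2HSV)[:,:,1].astype(int)
for r in range(54,72,2): print('open',r,'L',S[r,215:230],'R',S[r,300:318])
print('col265',S[50:75,240],a[50:75,263].sum(1)//3)
for n,r,L,Rr in [('P1',110.5,217.5,303),('P2',153.5,216.7,300.3),('cl',202,220.2,299.3)]:
    l,q=wonz(s,L,r,.088),wonz(s,Rr,r,.088);print(n,np.round(l,4),np.round(q,4),'w',round(np.linalg.norm(l-q),4),'c',np.round((l+q)/2,4))
E
```

```text
open 54 L [33 38 29 34 35 37 37 36 31 38 40 35 36 38 34] R [35 29 37 37 37 35 38 33 34 32 36 32 34 35 39 36 35 38]
open 56 L [31 29 43 35 34 34 36 45 52 54 69 62 70 66 68] R [34 33 34 40 36 37 42 34 37 34 32 35 36 34 35 33 38 36]
open 58 L [ 43  28  30  37  35  36  52  65  83  97  96  99 100 100 106] R [48 50 41 35 35 42 35 35 40 35 37 35 41 32 33 33 34 37]
open 60 L [ 34  33  34  28  37  37  56  80  92 108 102  98 104 101  91] R [101 108  90  96  86  73  73  67  50  41  32  37  38  35  36  33  33  36]
open 62 L [ 55  53  48  58  54  56  64 101 100 106 104  93 100  99  99] R [100 103 111 109  95 111  98  97  88  70  52  38  37  33  35  35  36  35]
open 64 L [102  97  91 104 104 105 114 103  98  99 109 102  95 107 101] R [114 118 108 106 111 103 105 108 104  83  53  38  37  33  37  31  34  34]
open 66 L [102 106 107 110 112 110 109 107  99 104  91 103 109  99 103] R [106 108  97 112 110 103 101  94  97  86  64  52  43  43  39  33  32  32]
open 68 L [109 105 111 108 108 113 118 114 110 104 108 104 112 102  99] R [102  98 107 109 106 102 112  99 106 107 108 103  98  87  64  45  38  36]
open 70 L [110 113 105 112 113 112 111 111 111 113 112 114 114 106 110] R [103 107 106 103 109 106 106 102 109 114 113 117 112 110  99  59  42  31]
col265 [ 30  34  33  24  32  50  83 102 105 106 108  98 109 105  99 107 100 113
  99 104 101 104 115 106  83] [ 79  83  81  80  81  82  85 103 125 135 138 140 135 120 101  88  79  75
  73  74  73  76  77  77  83]
P1 [ 0.5014 -0.1756  0.088 ] [ 0.5634 -0.1755  0.088 ] w 0.0619 c [ 0.5324 -0.1755  0.088 ]
P2 [ 0.5002 -0.2074  0.088 ] [ 0.5622 -0.2074  0.088 ] w 0.062 c [ 0.5312 -0.2074  0.088 ]
cl [ 0.5016 -0.2454  0.088 ] [ 0.5629 -0.2455  0.088 ] w 0.0613 c [ 0.5322 -0.2454  0.088 ]
```

```bash
python3 - <<'E'
from h import *
s=np.load('w2s.npy',allow_pickle=True).item()
# open board corners, outer edge and inner edge estimates
l,q=wonz(s,221.7,61.5,.088),wonz(s,309.9,64,.088);o=(l+q)/2;print('open',np.round(l,4),np.round(q,4),np.linalg.norm(l-q),np.round(o,4))
print('outer edge yaw',[np.round(wonz(s,u,v,.088),4) for u,v in ((228,56),(240,55.7),(300,60))])
c=np.array([.5322,-.2454,.088]);d=(o-c)[:2];L=np.linalg.norm(d);d/=L;n=np.array([d[1],-d[0]])
print('len',L,'yaw',np.degrees(np.arctan2(-d[0],d[1])))
for nme,p in (('P1',(.5324,-.1755)),('P2',(.5312,-.2074))): print(nme,'along',(p-c[:2])@d,'off',(p-c[:2])@n)
# handle in hand: edges
a=cv2.imread('pics/w2.png').astype(int)
for r in (215,230,245,260,275,290): print(r,a[r,225:290:1,2])
E
```

```text
open [ 0.5048 -0.1397  0.088 ] [ 0.5681 -0.141   0.088 ] 0.06336275639986398 [ 0.5365 -0.1403  0.088 ]
outer edge yaw [array([ 0.5093, -0.1357,  0.088 ]), array([ 0.5179, -0.1357,  0.088 ]), array([ 0.5609, -0.1383,  0.088 ])]
len 0.10513931932305202 yaw -2.3221312755977404
P1 along 0.06985070300512171 off -0.0026323544005857936
P2 along 0.037928277384709094 off -0.0025388530143679957
215 [134 133 134 138 138 139 140 142 136 136 122  94  81  77  79  82  80  80
  82  74  80  82  79  84  85  84  77  84  80  82  81  79  81  80  84  82
  81  81  75  80  73  80  81  76  77  79  74  70  75  94 123 133 139 139
 141 142 142 142 143 143 146 144 143 144 148]
230 [101  88  83  81  84  83  83  84  82  76  59  51  54  59  58  65  83  87
  94  90  93  92  91  87  88  89  90  90  88  88  88  88  91  88  89  85
  85  86  83  88  86  83  80  86  86  81  78  71  71  61  70  73  83  82
  87  86  81  84  83  91 108 132 142 146 149]
245 [79 84 83 84 88 87 81 73 48 45 38 42 50 54 58 63 72 85 92 96 87 90 90 92
 90 92 86 88 87 90 86 87 90 90 84 87 83 87 86 84 83 84 81 80 78 79 75 66
 50 42 42 48 64 78 83 87 81 83 86 89 84 88 79 73 60]
260 [ 76  87  87  94  92  79  65  43  39  33  40  39  41  67  77  81  94  93
  94  90  89  87  86  91  90  87  89  88  89  88  89  86  87  85  85  86
  90  80  86  85  83  84  80  81  82  78  71  55  38  44  47  52  48  70
 105 128 112  93  87  84  65  54  54  53  44]
275 [28 37 35 36 41 36 39 40 49 51 39 44 41 60 75 79 88 87 90 92 88 90 90 90
 87 89 86 83 87 90 89 89 88 86 84 82 81 86 85 85 83 82 81 76 79 73 63 53
 41 36 50 54 53 52 47 34 38 39 40 39 38 40 42 40 39]
290 [35 26 31 35 36 34 34 39 52 50 43 38 42 63 78 86 89 90 93 90 90 91 90 92
 87 87 92 85 86 89 84 87 85 87 88 83 82 81 78 83 80 81 77 80 74 72 60 47
 33 44 46 47 53 41 30 34 39 39 33 36 33 40 38 32 40]
```

```bash
cat >> h.py <<'E'
TH=np.radians(2.08);NT=np.array([-np.cos(TH),0,np.sin(TH)]);AX=np.array([0,0,-.0074]);LN=.138
YAW=-2.4;MOUTH=np.array([.5374,-.137,.056])
def disp(p):  # dispenser-mouth-relative (x,y,z) -> world
    a=np.radians(YAW);return MOUTH+R.from_euler('z',a).apply(p)
def pose(nose,swing=0):  # nose at mouth-relative pos, rod swung by 'swing' deg (+ = nose to +x)
    rot=R.from_euler('z',swing,degrees=True)*tool(90+YAW)*R.from_euler('y',-TH)
    return disp(np.array(nose))-rot.apply(AX+LN*NT),rot
E
python3 - <<'E'
from h import *
s=np.load('w2s.npy',allow_pickle=True).item();r0=R.from_quat(s['tool_rot'])
for u,v in ((255,296),(255,293),(255,199)):
    o,d=wray(s,u,v);ot=r0.inv().apply(o-s['tcp_pos']);dt=r0.inv().apply(d);k=(-.0164-ot[2])/dt[2];print('tool x at',v,ot+k*dt)
print('rack corner',[np.round(wonz(s,185,45,z),3) for z in (.03,.06,.1)])
p,rot=pose([0,.015,0]);print(p)
p2=p.copy();p2[2]=.16
print(sense()['tcp_pos']);rows(p2,rot,8)
E
```

```text
tool x at 296 [-0.02473517 -0.00028453 -0.0164    ]
tool x at 293 [-0.02273579 -0.00028666 -0.0164    ]
tool x at 199 [ 0.0289087  -0.00033934 -0.0164    ]
rack corner [array([ 0.464, -0.114,  0.03 ]), array([ 0.471, -0.12 ,  0.06 ]), array([ 0.481, -0.128,  0.1  ])]
[0.54379573 0.01559745 0.04860488]
[ 0.52932246 -0.24175145  0.16237872]
[0.0322, 0.0018, 0.0003, 0.0001, -0.0046, 0.005]
[0.0322, 0.0016, 0.0002, 0.0001, -0.0046, 0.005]
[0.0322, 0.0014, 0.0, 0.0001, -0.0046, 0.005]
[0.0322, 0.0013, -0.0001, 0.0001, -0.0046, 0.005]
[0.0322, 0.0011, -0.0003, 0.0001, -0.0046, 0.005]
[0.0322, 0.0009, -0.0004, 0.0001, -0.0046, 0.005]
[0.0322, 0.0008, -0.0006, 0.0001, -0.0046, 0.005]
[0.0322, 0.0006, -0.0007, 0.0001, -0.0046, 0.005]
```

>>> {"method": "apply_moves", "body": {"plan": [[0.032, 0.0018, 0, 0, -0.0045, 0.005, 1], [0.032, 0.0015, 0, 0, -0.0045, 0.005, 1], [0.032, 0.0015, 0, 0, -0.0045, 0.005, 1], [0.032, 0.0012, 0, 0, -0.0045, 0.005, 1], [0.032, 0.001, 0, 0, -0.0045, 0.005, 1], [0.032, 0.001, 0, 0, -0.0045, 0.005, 1], [0.032, 0.001, 0, 0, -0.0045, 0.005, 1], [0.032, 0.0005, 0, 0, -0.0045, 0.005, 1]]}}

```text
t: 6.8
tcp_pos: [0.5441, 0.0144, 0.1585]
tool_rot: [0.722, 0.692, -0.013, 0.013]
force: [0.1, -0.3, -0.5]
finger_gap: 0.191
gripper_force: 51.9
```

```bash
sed -i 's/LN=.138/LN=.136/;s/\[.5374,-.137/[.537,-.137/' h.py; python3 - <<'E'
from h import *
print(sense()['tcp_pos'],sense()['force'],sense()['ft_torque'])
p,rot=pose([0,.015,0]);print(p);rows(p,rot,6)
E
```

```text
[0.54413011 0.01440765 0.15853168] [ 0.13157967 -0.34606048 -0.5392801 ] [ 0.04846772 -0.01476441  0.04055812]
[0.54331198 0.0135992  0.04860488]
[0.0005, -0.0002, 0.0183, 0.0002, -0.0, -0.0001]
[0.0005, -0.0002, 0.0183, 0.0002, -0.0, -0.0001]
[0.0005, -0.0001, 0.0183, 0.0002, -0.0, -0.0001]
[0.0005, -0.0001, 0.0183, 0.0002, -0.0, -0.0001]
[0.0005, -0.0001, 0.0183, 0.0002, -0.0, -0.0001]
[0.0005, -0.0001, 0.0183, 0.0002, -0.0, -0.0001]
```

>>> {"method": "apply_moves", "body": {"plan": [[0.0005, 0, 0.022, 0, 0, 0, 1], [0.0005, 0, 0.022, 0, 0, 0, 1], [0.0005, 0, 0.022, 0, 0, 0, 1], [0.0005, -0.0005, 0.022, 0, 0, 0, 1], [0.0005, -0.0005, 0.014, 0, 0, 0, 1], [0.0005, 0, 0.008, 0, 0, 0, 1], [0, 0, 0, 0, 0, 0, 1], [0, 0, 0, 0, 0, 0, 1]]}}

```text
t: 7.8
tcp_pos: [0.5438, 0.0119, 0.0488]
tool_rot: [0.722, 0.692, -0.012, 0.013]
force: [0.9, 0.4, -0.5]
finger_gap: 0.194
gripper_force: 51.9
```

```bash
python3 - <<'E'
from h import *
s=sense();p,rot=pose([0,.015,0]);print(p-s['tcp_pos'],(R.from_quat(s['tool_rot']).inv()*rot).as_rotvec(),s['force'],s['ft_torque'])
t=snapshot('top');c=snapshot('scene');save('top3',t);save('scene3',c)
r0=R.from_quat(s['tool_rot']);nose=s['tcp_pos']+r0.apply(AX+LN*NT)
for n in ('top','scene'): print(n,proj(n,nose),proj(n,MOUTH),proj(n,s['tcp_pos']+r0.apply(AX+.03*NT)))
f=lambda im,X,w,h,k:cv2.resize(im[int(X[1])-h:int(X[1])+h,int(X[0])-w:int(X[0])+w],None,fx=k,fy=k,interpolation=cv2.INTER_CUBIC)
A=f(t,proj('top',nose),36,36,5.5);B=f(c,proj('scene',nose),36,36,5.5)
save('crop3',np.hstack([A,B]));print(A.shape,B.shape)
E
```

```text
[-0.00046632  0.0016649  -0.00023876] [ 0.00203215 -0.00014032 -0.00106901] [ 0.91040982  0.3827845  -0.51645456] [ 0.04285455  0.02586179 -0.0052868 ]
top [275.02476501 172.78746534] [279.57874654 173.09801278] [238.81473147 171.38652779]
scene [276.40527918 205.1106281 ] [279.11206265 207.45286168] [255.32643501 188.25943238]
(396, 396, 3) (396, 396, 3)
```

View pics/crop3.png

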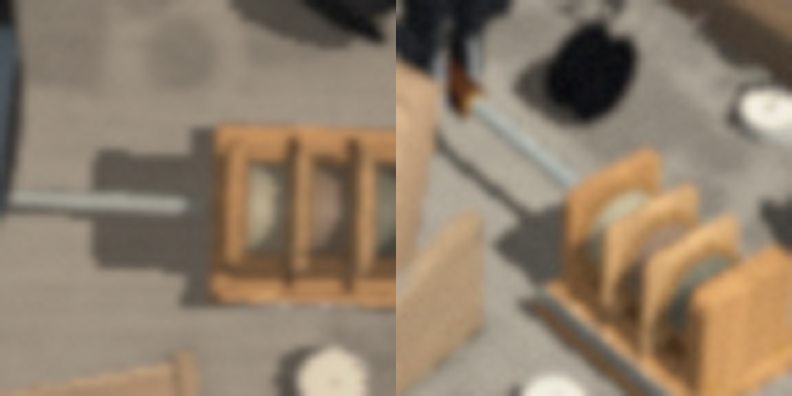

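Crop 3: in the top view (left) the nose is at about (273,173.5), level with the board at column ~280; in the scene view (right) the rod points at the open board's middle (nose hidden behind the board edge near (272,204)). Numeric check of lateral alignment in the top view:

```bash
python3 - <<'E'
from h import *
im=cv2.imread('pics/top3.png');g=im.astype(int).sum(2)//3
for c in (279,280,281,282): print(c,g[158:194,c])
for c in (294,307,308): print(c,g[158:194,c])
for c in (245,255,265,270): print(c,g[166:182,c])
print('row173',g[173,264:286],g[174,264:286])
E
```

```text
279 [131 131 133 128 116 105  89  82  81  82  84  85  88  89  88  86  85  85
  84  85  85  83  85  87  87  83  77  90 116 127 125 119 107 102 129 143]
280 [132 137 139 129 116 108 103 100 103 104 106 108 111 113 111 110 112 112
 111 111 110 111 109 111 106  96  80  84 108 124 125 129 118 107 129 143]
281 [131 138 139 126 121 122 124 124 126 126 128 130 133 132 130 130 130 129
 127 126 126 126 125 123 118 104  87  82  98 120 126 131 121 109 130 142]
282 [132 138 139 129 128 133 134 133 133 130 129 131 134 132 131 130 129 125
 123 122 121 123 122 116 109 100  86  83  95 120 129 132 122 114 132 143]
294 [148 148 143 138 128 126 127 130 131 130 130 130 126 128 129 130 131 128
 127 127 128 124 119 107 104 112 107  93  98 123 130 129 134 131 138 143]
307 [143 136 139 139 131 126 120 104  96 104 110 113 116 119 121 123 121 119
 116 116 114 110 104  92  85  87  88  86  98 124 130 129 136 129 117 131]
308 [142 134 139 136 130 127 120  96  82  89  99 104 108 113 114 119 120 118
 113 110 105  98  85  73  68  79  83  85  96 124 131 126 133 125 112 127]
245 [145 144 144 142 139 153 148 118 107 130 143 146 145 145 144 143]
255 [121 120 121 121 121 142 157 141 107  95 114 122 121 120 118 118]
265 [ 85  85  87  86  94 120 149 149 120  93  86  85  86  85  83  84]
270 [ 83  85  86  87  89 107 142 150 129  98  85  85  86  86  85  87]
row173 [148 149 149 150 150 151 150 145 126 103  94  91  85  81  77  86 110 130
 130 129 144 160] [116 120 122 124 125 128 129 122 106  94  90  88  84  79  76  85 112 130
 129 128 143 158]
```

```bash
python3 - <<'E'
from h import *
print(onz('top',270,173.1,.056),onz('top',245,172.7,.056),onz('top',273.3,173.2,.056))
print('board',onz('top',281,161.7,.088),onz('top',281,183,.088),onz('top',280,172,.088))
s=sense();r0=R.from_quat(s['tool_rot']);nose=s['tcp_pos']+r0.apply(AX+LN*NT);print('nose fk',nose, 'mouth',MOUTH)
E
```

```text
[ 0.53710786 -0.10897639  0.056     ] [ 0.53857977 -0.03584739  0.056     ] [ 0.5367749  -0.11862869  0.056     ]
board [ 0.56635112 -0.13941206  0.088     ] [ 0.50556834 -0.13892891  0.088     ] [ 0.53691693 -0.13633654  0.088     ]
nose fk [ 0.53792621 -0.12369746  0.05632374] mouth [ 0.537 -0.137  0.056]
```

>>> {"method": "apply_moves", "body": {"plan": [[-0.004, -0.001, 0.0005, 0, 0, 0, 1], [-0.004, 0, 0.0001, 0, 0, 0, 1], [-0.004, 0, 0.0001, 0, 0, 0, 1], [-0.002, 0, 0.0001, 0, 0, 0, 1], [0, 0, 0, 0, 0, 0, 1]]}}

```text
t: 8.52
tcp_pos: [0.5422, -0.0025, 0.0481]
tool_rot: [0.722, 0.692, -0.013, 0.013]
force: [0.8, -0.1, 0.2]
finger_gap: 0.192
gripper_force: 52.0
```

```bash
cat > q.py <<'E'
from h import *
s=sense();r0=R.from_quat(s['tool_rot']);f=lambda L:R.from_euler('z',-np.radians(YAW)).apply(s['tcp_pos']+r0.apply(AX+L*NT)-MOUTH)
d=R.from_euler('z',-np.radians(YAW)).apply(r0.apply(NT))
print('t',s['t'],'nose(mm,mouth frame)',np.round(1e3*f(LN),2),'grasp',np.round(1e3*f(0),2),'swing',round(np.degrees(np.arctan2(d[0],-d[1])),2),'pitch',round(np.degrees(d[2]),2),
'F',np.round(R.from_euler('z',-np.radians(YAW)).apply(s['force']),1),'M',np.round(s['ft_torque'],2))
E
python3 q.py
```

```text
t 8.525 nose(mm,mouth frame) [-0.58 -1.11 -0.46] grasp [ -0.47 134.89  -0.49] swing -0.05 pitch 0.01 F [ 0.8 -0.1  0.2] M [-0.11 -0.2   0.1 ]
```

>>> {"method": "apply_moves", "body": {"plan": [[-0.002, 0.0004, -0.0003, 0, 0, 0, 1], [-0.002, 0, 0.0001, 0, 0, 0, 1], [-0.002, 0, 0.0001, 0, 0, 0, 1], [0, 0, 0, 0, 0, 0, 1]]}}

```text
t: 9.02
tcp_pos: [0.542, -0.0082, 0.0483]
tool_rot: [0.722, 0.692, -0.013, 0.013]
force: [1.0, -1.0, -0.5]
finger_gap: 0.195
gripper_force: 52.0
```

```bash
python3 q.py
```

```text
t 9.025 nose(mm,mouth frame) [-0.57 -6.89 -0.28] grasp [ -0.44 129.11  -0.28] swing -0.06 pitch -0.0 F [ 1.  -0.9 -0.5] M [-0.03 -0.16  0.09]
```

>>> {"method": "apply_moves", "body": {"plan": [[-0.002, 0, 0.0001, 0, 0, 0, 1], [-0.002, 0, 0.0001, 0, 0, 0, 1], [0, 0, 0, 0, 0, 0, 1]]}}

```text
t: 9.4
tcp_pos: [0.5417, -0.0123, 0.0483]
tool_rot: [0.722, 0.692, -0.013, 0.013]
force: [1.3, -1.2, 0.2]
finger_gap: 0.194
gripper_force: 52.0
```

```bash
python3 q.py
```

```text
t 9.4 nose(mm,mouth frame) [ -0.64 -10.91  -0.35] grasp [ -0.49 125.09  -0.34] swing -0.06 pitch -0.0 F [ 1.4 -1.1  0.2] M [-0.04 -0.25  0.12]
```

>>> {"method": "apply_moves", "body": {"plan": [[-0.002, 0, 0.0001, 0, 0, 0, 1], [-0.002, 0, 0.0001, 0, 0, 0, 1], [-0.002, 0, 0.0001, 0, 0, 0, 1], [-0.002, 0, 0.0001, 0, 0, 0, 1], [0, 0, 0, 0, 0, 0, 1]]}}

```text
t: 10.02
tcp_pos: [0.5413, -0.0204, 0.0481]
tool_rot: [0.722, 0.692, -0.013, 0.013]
force: [1.7, 0.1, -0.1]
finger_gap: 0.192
gripper_force: 52.0
```

```bash
python3 q.py
```

```text
t 10.025 nose(mm,mouth frame) [ -0.7  -19.    -0.48] grasp [ -0.55 117.    -0.48] swing -0.07 pitch 0.0 F [ 1.7  0.1 -0.1] M [-0.07 -0.23  0.16]
```

```bash
cat >> h.py <<'E'
def pv(depth,swing,x0=0,z0=0):  # nose 'depth' mm beyond mouth, rod swung about mid open board
    d=(depth-4)/1e3;a=np.radians(swing);return pose([x0/1e3+d*np.sin(a),-.004-d*np.cos(a),z0/1e3],swing)
E
python3 - <<'E'
from h import *
rows(*pv(27,-4.65),4)
E
```

```text
[-0.0021, 0.0024, -0.0, 0.001, -0.0, 0.02]
[-0.002, 0.0025, -0.0, 0.001, -0.0, 0.02]
[-0.002, 0.0025, -0.0, 0.001, -0.0, 0.02]
[-0.0019, 0.0025, -0.0, 0.001, -0.0, 0.02]
```

>>> {"method": "apply_moves", "body": {"plan": [[-0.002, 0.0024, 0, 0, 0, 0.02, 1], [-0.002, 0.0025, 0, 0, 0, 0.02, 1], [-0.002, 0.0025, 0, 0, 0, 0.02, 1], [-0.002, 0.0025, 0, 0, 0, 0.02, 1], [0, 0, 0, 0, 0, 0, 1]]}}

```text
t: 10.65
tcp_pos: [0.5504, -0.029, 0.0483]
tool_rot: [0.749, 0.662, -0.012, 0.013]
force: [0.9, -1.4, 0.2]
finger_gap: 0.199
gripper_force: 51.9
```

```bash
python3 q.py;python3 - <<'E'
from h import *
rows(*pv(33,-4.65),3)
E
```

```text
t 10.65 nose(mm,mouth frame) [ -2.22 -26.86  -0.38] grasp [  8.87 108.69  -0.34] swing -4.68 pitch -0.02 F [ 1.  -1.3  0.2] M [-0.05 -0.12  0.08]
[-0.002, 0.0001, -0.0, 0.001, -0.0001, -0.0002]
[-0.002, 0.0001, -0.0, 0.001, -0.0001, -0.0002]
[-0.002, 0.0001, -0.0, 0.001, -0.0001, -0.0002]
```

>>> {"method": "apply_moves", "body": {"plan": [[-0.002, 0, 0, 0, 0, 0, 1], [-0.002, 0, 0, 0, 0, 0, 1], [-0.002, 0, 0.0001, 0, 0, 0, 1], [-0.002, 0, 0.0001, 0, 0, 0, 1], [0, 0, 0, 0, 0, 0, 1]]}}

```text
t: 11.28
tcp_pos: [0.5494, -0.0369, 0.0485]
tool_rot: [0.749, 0.662, -0.012, 0.013]
force: [0.3, -0.0, 0.4]
finger_gap: 0.197
gripper_force: 51.9
```

```bash
python3 q.py
```

```text
t 11.275 nose(mm,mouth frame) [ -2.86 -34.74  -0.2 ] grasp [  8.19 100.81  -0.15] swing -4.66 pitch -0.02 F [ 0.3 -0.   0.4] M [ 0.06 -0.02  0.03]
```

>>> {"method": "apply_moves", "body": {"plan": [[-0.002, 0, 0.0001, 0, 0, 0, 1], [-0.001, 0, 0, 0, 0, 0, 1], [0, 0, 0, 0, 0, 0, 1]]}}

```text
t: 11.65
tcp_pos: [0.5491, -0.0397, 0.0485]
tool_rot: [0.749, 0.662, -0.012, 0.013]
force: [0.3, -0.1, -0.4]
finger_gap: 0.199
gripper_force: 51.9
```

```bash
python3 q.py
```

```text
t 11.65 nose(mm,mouth frame) [ -3.   -37.57  -0.19] grasp [ 8.02 97.98 -0.13] swing -4.65 pitch -0.02 F [ 0.3 -0.1 -0.4] M [ 0.   -0.05  0.09]
```

Still free. Advance gently further.

>>> {"method": "apply_moves", "body": {"plan": [[-0.001, 0, 0, 0, 0, 0, 1], [-0.001, 0, 0.0001, 0, 0, 0, 1], [-0.001, 0, 0, 0, 0, 0, 1], [0, 0, 0, 0, 0, 0, 1]]}}

```text
t: 12.15
tcp_pos: [0.5489, -0.0427, 0.0485]
tool_rot: [0.749, 0.662, -0.012, 0.013]
force: [0.8, -0.3, -0.3]
finger_gap: 0.2
gripper_force: 51.9
```

```bash
python3 q.py
```

```text
t 12.15 nose(mm,mouth frame) [ -3.09 -40.6   -0.14] grasp [ 7.930e+00  9.495e+01 -8.000e-02] swing -4.65 pitch -0.02 F [ 0.8 -0.2 -0.3] M [ 0.06 -0.05  0.05]
```

>>> {"method": "apply_moves", "body": {"plan": [[-0.001, 0, 0, 0, 0, 0, 1], [-0.001, 0, 0.0001, 0, 0, 0, 1], [-0.001, 0, 0, 0, 0, 0, 1], [0, 0, 0, 0, 0, 0, 1]]}}

```text
t: 12.65
tcp_pos: [0.5485, -0.0457, 0.0485]
tool_rot: [0.749, 0.662, -0.012, 0.013]
force: [0.4, -0.4, -0.1]
finger_gap: 0.196
gripper_force: 51.9
```

```bash
python3 q.py
```

```text
t 12.65 nose(mm,mouth frame) [ -3.35 -43.6   -0.13] grasp [ 7.670e+00  9.195e+01 -8.000e-02] swing -4.65 pitch -0.02 F [ 0.4 -0.4 -0.1] M [-0.01 -0.17  0.03]
```

>>> {"method": "apply_moves", "body": {"plan": [[-0.0015, 0, 0.0001, 0, 0, 0, 1], [-0.0015, 0, 0, 0, 0, 0, 1], [-0.0015, 0, 0.0001, 0, 0, 0, 1], [-0.0015, 0, 0, 0, 0, 0, 1], [0, 0, 0, 0, 0, 0, 1]]}}

```text
t: 13.28
tcp_pos: [0.5477, -0.0518, 0.0485]
tool_rot: [0.749, 0.662, -0.012, 0.013]
force: [0.9, 0.0, 0.3]
finger_gap: 0.196
gripper_force: 51.9
```

```bash
python3 q.py;python3 - <<'E'
from h import *
save('top4',snapshot('top'));save('scene4',snapshot('scene'))
rows(*pv(58,-2.2),5)
c=cv2.imread('pics/scene4.png');cv2.imwrite('pics/crop4.png',cv2.resize(c[160:260,230:360],None,fx=6,fy=5.9,interpolation=cv2.INTER_CUBIC))
E
```

```text
t 13.275 nose(mm,mouth frame) [ -3.87 -49.68  -0.1 ] grasp [ 7.160e+00  8.587e+01 -6.000e-02] swing -4.65 pitch -0.02 F [0.9 0.1 0.3] M [-0.03 -0.12  0.13]
[-0.0017, -0.0007, 0.0, 0.0004, -0.0, -0.0085]
[-0.0017, -0.0007, 0.0, 0.0004, -0.0, -0.0085]
[-0.0016, -0.0007, 0.0, 0.0004, -0.0, -0.0085]
[-0.0016, -0.0007, 0.0, 0.0004, -0.0, -0.0085]
[-0.0016, -0.0007, 0.0, 0.0004, -0.0, -0.0085]
```

View pics/crop4.png

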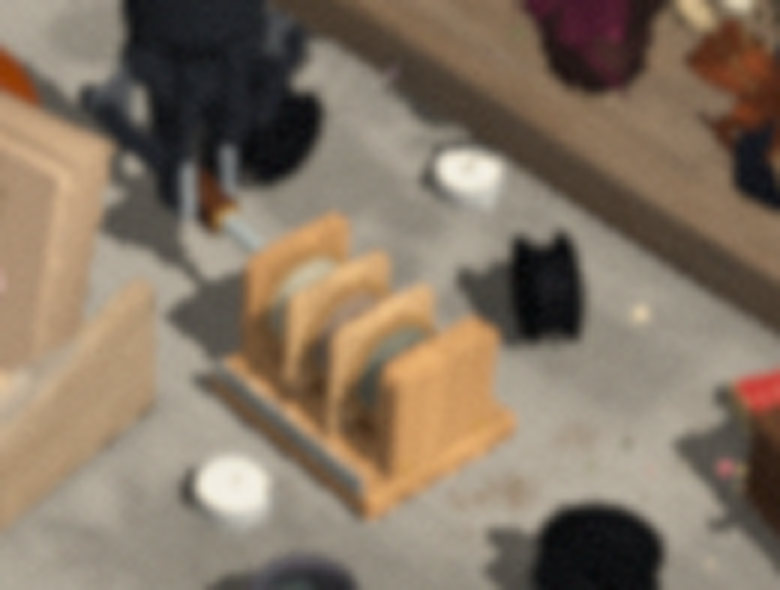

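Crop 4: rod runs into the open board at about (272,200), reels and partitions upright, nothing disturbed. Swing to −2.2° for the second partition.

>>> {"method": "apply_moves", "body": {"plan": [[-0.0017, -0.0007, 0, 0, 0, -0.0085, 1], [-0.0017, -0.0007, 0, 0, 0, -0.0085, 1], [-0.0016, -0.0007, 0.0001, 0, 0, -0.0085, 1], [-0.0016, -0.0007, 0.0001, 0, 0, -0.0085, 1], [-0.0016, -0.0007, 0.0001, 0, 0, -0.0085, 1], [0, 0, 0, 0, 0, 0, 1]]}}

```text
t: 14.12
tcp_pos: [0.5432, -0.0594, 0.0485]
tool_rot: [0.735, 0.678, -0.013, 0.013]
force: [0.5, 0.3, -0.5]
finger_gap: 0.196
gripper_force: 51.9
```

```bash
python3 q.py
```

```text
t 14.125 nose(mm,mouth frame) [ -2.3  -57.88  -0.19] grasp [ 2.96 78.02 -0.14] swing -2.22 pitch -0.02 F [ 0.5  0.3 -0.5] M [0.08 0.02 0.02]
```

>>> {"method": "apply_moves", "body": {"plan": [[-0.002, 0, 0, 0, 0, 0, 1], [-0.002, 0, 0.0001, 0, 0, 0, 1], [-0.002, 0, 0.0001, 0, 0, 0, 1], [-0.002, 0, 0.0001, 0, 0, 0, 1], [-0.001, 0, 0, 0, 0, 0, 1], [0, 0, 0, 0, 0, 0, 1]]}}

```text
t: 14.88
tcp_pos: [0.5426, -0.0684, 0.0485]
tool_rot: [0.735, 0.678, -0.013, 0.013]
force: [-0.3, -0.3, -1.3]
finger_gap: 0.193
gripper_force: 51.9
```

```bash
python3 q.py
```

```text
t 14.875 nose(mm,mouth frame) [ -2.52 -66.84  -0.11] grasp [ 2.750e+00  6.905e+01 -6.000e-02] swing -2.22 pitch -0.02 F [-0.3 -0.3 -1.3] M [ 0.07  0.02 -0.01]
```

>>> {"method": "apply_moves", "body": {"plan": [[-0.001, 0, 0, 0, 0, 0, 1], [-0.001, 0, 0.0001, 0, 0, 0, 1], [-0.001, 0, 0, 0, 0, 0, 1], [0, 0, 0, 0, 0, 0, 1]]}}

```text
t: 15.38
tcp_pos: [0.5424, -0.0714, 0.0486]
tool_rot: [0.735, 0.678, -0.012, 0.013]
force: [-0.3, 0.6, -0.9]
finger_gap: 0.198
gripper_force: 51.9
```

```bash
python3 q.py
```

```text
t 15.375 nose(mm,mouth frame) [ -2.58 -69.85  -0.07] grasp [ 2.680e+00  6.605e+01 -3.000e-02] swing -2.22 pitch -0.02 F [-0.3  0.6 -0.9] M [ 0.02  0.01 -0.04]
```

>>> {"method": "apply_moves", "body": {"plan": [[-0.001, 0, 0, 0, 0, 0, 1], [-0.001, 0, 0.0001, 0, 0, 0, 1], [-0.001, 0, 0, 0, 0, 0, 1], [0, 0, 0, 0, 0, 0, 1]]}}

```text
t: 15.88
tcp_pos: [0.5422, -0.0744, 0.0485]
tool_rot: [0.735, 0.678, -0.013, 0.013]
force: [0.2, -0.3, -0.8]
finger_gap: 0.198
gripper_force: 51.9
```

```bash
python3 q.py
```

```text
t 15.875 nose(mm,mouth frame) [ -2.75 -72.85  -0.11] grasp [ 2.520e+00  6.305e+01 -6.000e-02] swing -2.22 pitch -0.02 F [ 0.2 -0.3 -0.8] M [ 0.05  0.01 -0.  ]
```

>>> {"method": "apply_moves", "body": {"plan": [[-0.001, 0, 0, 0, 0, 0, 1], [-0.001, 0, 0.0001, 0, 0, 0, 1], [-0.001, 0, 0, 0, 0, 0, 1], [0, 0, 0, 0, 0, 0, 1]]}}

```text
t: 16.38
tcp_pos: [0.5419, -0.0774, 0.0486]
tool_rot: [0.735, 0.678, -0.012, 0.013]
force: [-0.8, -0.5, -0.5]
finger_gap: 0.195
gripper_force: 51.9
```

```bash
python3 q.py
```

```text
t 16.375 nose(mm,mouth frame) [ -2.83 -75.86  -0.08] grasp [ 2.430e+00  6.004e+01 -3.000e-02] swing -2.22 pitch -0.02 F [-0.8 -0.5 -0.5] M [0.03 0.03 0.04]
```

>>> {"method": "apply_moves", "body": {"plan": [[-0.001, 0, 0, 0, 0, 0, 1], [-0.001, 0, 0.0001, 0, 0, 0, 1], [-0.001, 0, 0, 0, 0, 0, 1], [-0.001, 0, 0, 0, 0, 0, 1], [0, 0, 0, 0, 0, 0, 1]]}}

```text
t: 17.0
tcp_pos: [0.5416, -0.0814, 0.0486]
tool_rot: [0.735, 0.678, -0.013, 0.013]
force: [0.3, -0.6, -0.6]
finger_gap: 0.196
gripper_force: 51.9
```

```bash
python3 q.py; python3 - <<'E'
from h import *
rows(*pv(84,0),5)
E
```

```text
t 17.0 nose(mm,mouth frame) [-3.010e+00 -7.986e+01 -5.000e-02] grasp [ 2.26 56.04  0.  ] swing -2.22 pitch -0.02 F [ 0.3 -0.6 -0.6] M [ 0.05 -0.    0.02]
[-0.0008, -0.0004, 0.0, 0.0001, -0.0001, -0.0078]
[-0.0008, -0.0004, 0.0, 0.0001, -0.0001, -0.0078]
[-0.0008, -0.0004, 0.0, 0.0001, -0.0001, -0.0078]
[-0.0008, -0.0004, 0.0, 0.0001, -0.0001, -0.0078]
[-0.0008, -0.0004, 0.0, 0.0001, -0.0001, -0.0078]
```

>>> {"method": "apply_moves", "body": {"plan": [[-0.0008, -0.0004, 0, 0, 0, -0.0078, 1], [-0.0008, -0.0004, 0, 0, 0, -0.0078, 1], [-0.0008, -0.0004, 0, 0, 0, -0.0078, 1], [-0.0008, -0.0004, 0, 0, 0, -0.0078, 1], [-0.0008, -0.0004, 0, 0, 0, -0.0078, 1], [0, 0, 0, 0, 0, 0, 1]]}}

```text
t: 17.75
tcp_pos: [0.5386, -0.0849, 0.0486]
tool_rot: [0.722, 0.692, -0.013, 0.012]
force: [-0.9, 1.7, 0.4]
finger_gap: 0.2
gripper_force: 52.0
```

```bash
python3 q.py; python3 - <<'E'
from h import *
rows(*pv(90,0),3)
E
```

```text
t 17.75 nose(mm,mouth frame) [ -0.53 -83.57  -0.13] grasp [-5.300e-01  5.243e+01 -1.000e-02] swing 0.0 pitch -0.05 F [-1.   1.7  0.4] M [ 0.27  0.34 -0.14]
[-0.0021, 0.0002, 0.0001, -0.0003, -0.0003, 0.0]
[-0.0021, 0.0002, 0.0001, -0.0003, -0.0003, 0.0]
[-0.0021, 0.0002, 0.0001, -0.0003, -0.0003, 0.0]
```

>>> {"method": "apply_moves", "body": {"plan": [[-0.002, 0.0003, 0.0001, 0, 0, 0, 1], [-0.002, 0, 0.0001, 0, 0, 0, 1], [-0.002, 0, 0, 0, 0, 0, 1], [-0.002, 0, 0.0001, 0, 0, 0, 1], [-0.002, 0, 0, 0, 0, 0, 1], [-0.002, 0, 0.0001, 0, 0, 0, 1], [0, 0, 0, 0, 0, 0, 1]]}}

```text
t: 18.62
tcp_pos: [0.5388, -0.0973, 0.0487]
tool_rot: [0.722, 0.692, -0.013, 0.012]
force: [-3.6, 1.5, 0.3]
finger_gap: 0.192
gripper_force: 52.1
```

```bash
python3 q.py
```

```text
t 18.625 nose(mm,mouth frame) [ 1.600e-01 -9.597e+01  1.000e-02] grasp [ 0.15 40.03  0.06] swing 0.01 pitch -0.02 F [-3.7  1.4  0.3] M [ 0.28  0.66 -0.46]
```

>>> {"method": "apply_moves", "body": {"plan": [[-0.001, 0, 0.0001, 0, 0, 0, 1], [-0.001, 0, 0, 0, 0, 0, 1], [-0.001, 0, 0, 0, 0, 0, 1], [-0.001, 0, 0.0001, 0, 0, 0, 1], [0, 0, 0, 0, 0, 0, 1]]}}

```text
t: 19.25
tcp_pos: [0.539, -0.1013, 0.0487]
tool_rot: [0.722, 0.692, -0.013, 0.013]
force: [-4.0, 2.6, 0.1]
finger_gap: 0.195
gripper_force: 52.1
```

```bash
python3 q.py
```

```text
t 19.25 nose(mm,mouth frame) [ 5.500e-01 -9.994e+01  8.000e-02] grasp [ 0.5  36.06  0.11] swing 0.02 pitch -0.01 F [-4.1  2.4  0.1] M [ 0.39  0.61 -0.33]
```

>>> {"method": "apply_moves", "body": {"plan": [[-0.001, 0, 0.0001, 0, 0, 0, 1], [-0.001, 0, 0, 0, 0, 0, 1], [0, 0, 0, 0, 0, 0, 1]]}}

```text
t: 19.62
tcp_pos: [0.539, -0.1033, 0.0487]
tool_rot: [0.722, 0.692, -0.013, 0.013]
force: [-4.4, 2.1, -0.8]
finger_gap: 0.198
gripper_force: 52.1
```

```bash
python3 q.py
```

```text
t 19.625 nose(mm,mouth frame) [ 6.1000e-01 -1.0195e+02  1.0000e-01] grasp [ 0.55 34.05  0.12] swing 0.02 pitch -0.01 F [-4.5  1.9 -0.8] M [ 0.38  0.63 -0.35]
```

>>> {"method": "apply_moves", "body": {"plan": [[0, -0.0007, 0, 0, 0, 0, 1], [-0.001, 0, 0.0001, 0, 0, 0, 1], [0, 0, 0, 0, 0, 0, 1]]}}

```text
t: 20.0
tcp_pos: [0.5387, -0.1044, 0.0487]
tool_rot: [0.721, 0.692, -0.013, 0.013]
force: [-2.1, 2.0, -0.7]
finger_gap: 0.196
gripper_force: 52.0
```

```bash
python3 q.py
```

```text
t 20.0 nose(mm,mouth frame) [   0.38 -103.11    0.17] grasp [ 0.29 32.89  0.14] swing 0.04 pitch 0.01 F [-2.2  1.9 -0.7] M [ 0.38  0.48 -0.23]
```

>>> {"method": "apply_moves", "body": {"plan": [[-0.001, 0, 0.0001, 0, 0, 0, 1], [-0.001, 0, 0, 0, 0, 0, 1], [0, 0, 0, 0, 0, 0, 1]]}}

```text
t: 20.38
tcp_pos: [0.5385, -0.1064, 0.0487]
tool_rot: [0.721, 0.692, -0.013, 0.013]
force: [-2.1, 2.1, -0.6]
finger_gap: 0.195
gripper_force: 52.0
```

```bash
python3 q.py
```

```text
t 20.375 nose(mm,mouth frame) [ 2.5000e-01 -1.0507e+02  1.0000e-01] grasp [ 0.16 30.93  0.08] swing 0.04 pitch 0.01 F [-2.2  2.  -0.6] M [ 0.39  0.36 -0.15]
```

>>> {"method": "apply_moves", "body": {"plan": [[-0.001, 0, 0, 0, 0, 0, 1], [-0.001, 0, 0.0001, 0, 0, 0, 1], [-0.001, 0, 0, 0, 0, 0, 1], [0, 0, 0, 0, 0, 0, 1]]}}

```text
t: 20.88
tcp_pos: [0.5383, -0.1094, 0.0487]
tool_rot: [0.721, 0.692, -0.013, 0.013]
force: [-0.9, 2.1, -0.3]
finger_gap: 0.198
gripper_force: 52.0
```

```bash
python3 q.py
```

```text
t 20.875 nose(mm,mouth frame) [ 1.600e-01 -1.081e+02  1.000e-01] grasp [ 0.1  27.9   0.09] swing 0.03 pitch 0.01 F [-1.   2.1 -0.3] M [ 0.35  0.18 -0.06]
```

>>> {"method": "apply_moves", "body": {"plan": [[-0.001, 0, 0, 0, 0, 0, 1], [-0.001, 0, 0.0001, 0, 0, 0, 1], [0, 0, 0, 0, 0, 0, 1]]}}

```text
t: 21.25
tcp_pos: [0.5381, -0.1098, 0.0487]
tool_rot: [0.722, 0.692, -0.012, 0.012]
force: [0.7, 8.9, 0.6]
finger_gap: 0.197
gripper_force: 52.1
```

```bash
python3 q.py
```

```text
t 21.25 nose(mm,mouth frame) [-7.0000e-02 -1.0849e+02 -2.2000e-01] grasp [-0.03 27.51  0.06] swing -0.02 pitch -0.12 F [0.3 8.9 0.6] M [ 1.21 -0.09 -0.05]
```

```bash
python3 - <<'E'
from h import *
s=sense();im=snapshot('wrist');save('w5',im);save('scene5',snapshot('scene'));save('top5',snapshot('top'))
a=im[:,:,::-1];c=cv2.imread('pics/scene5.png')
A=cv2.resize(a[190:340,200:310],None,fx=3.6,fy=3.6,interpolation=cv2.INTER_CUBIC)
B=cv2.resize(c[165:255,245:305],None,fx=6,fy=6,interpolation=cv2.INTER_CUBIC)
o=np.zeros((560,800,3),np.uint8);o[:540,:396]=A;o[:540,400:760]=B;cv2.imwrite('pics/crop5.png',o)
E
```

```text
(no output)
```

View pics/crop5.png

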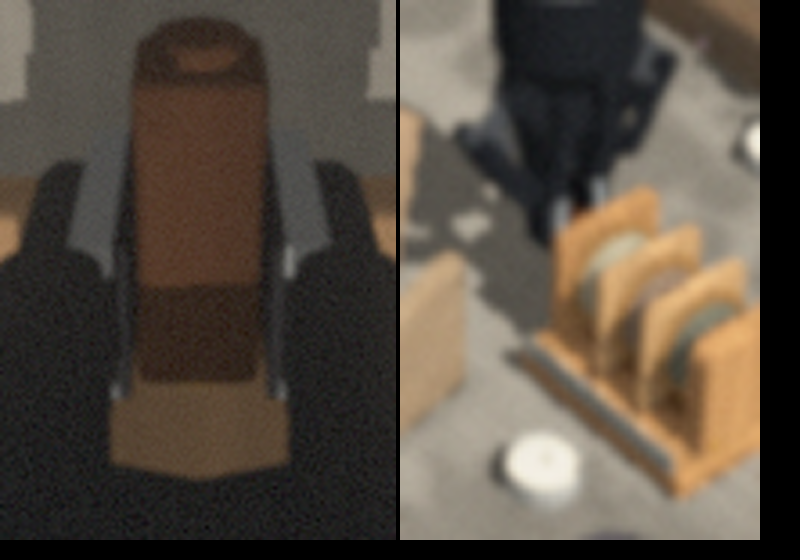

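Crop 5: the handle's front (wrist pixel ~(255,295)) meets the tan end-board face directly, with no steel visible between them as there was in w2, so the handle is home; Fy rose to 9 N on contact. Ease off a little, open, lift.

>>> {"method": "apply_moves", "body": {"plan": [[0.0006, 0, 0, 0, 0, 0, 1], [0, 0, 0, 0, 0, 0, 0.4], [0, 0, 0, 0, 0, 0, 0.2], [0, 0, 0, 0, 0, 0, 0], [0, 0, 0, 0, 0, 0, 0], [0, 0, 0, 0, 0, 0, 0], [0, 0, 0, 0, 0, 0, 0]]}}

```text
t: 22.28
tcp_pos: [0.5379, -0.1105, 0.0485]
tool_rot: [0.722, 0.692, -0.013, 0.013]
force: [0.0, -0.1, 0.7]
finger_gap: 0.5
gripper_force: 0.0
```

```bash
python3 q.py; python3 -c "
from h import *
print(sense()['finger_gap'],sense()['gripper_force'])"
```

```text
t 22.275 nose(mm,mouth frame) [-1.7000e-01 -1.0925e+02 -9.0000e-02] grasp [-0.22 26.75 -0.06] swing 0.02 pitch -0.01 F [ 0.  -0.1  0.7] M [ 0.05 -0.09 -0.02]
0.4995554949509759 0.0
```

>>> {"method": "apply_moves", "body": {"plan": [[0, 0, -0.015, 0, 0, 0, 0], [0, 0, -0.03, 0, 0, 0, 0], [0, 0, -0.04, 0, 0, 0, 0], [0, 0, -0.04, 0, 0, 0, 0], [0.03, 0, -0.02, 0, 0, 0, 0], [0.05, 0, 0, 0, 0, 0, 0], [0.05, 0, 0, 0, 0, 0, 0], [0, 0, 0, 0, 0, 0, 0]]}}

```text
t: 23.28
tcp_pos: [0.5428, 0.0277, 0.1898]
tool_rot: [0.72, 0.694, -0.012, 0.013]
force: [-0.6, -0.3, -0.1]
finger_gap: 0.5
gripper_force: 0.0
```

```bash
python3 - <<'E'
from h import *
im=snapshot('wrist');t=snapshot('top');c=snapshot('scene');save('w6',im);save('top6',t);save('scene6',c)
print(sense()['tcp_pos'],sense()['t'],sense()['force'])
A=cv2.resize(t[145:205,255:330],None,fx=5.3,fy=5.3,interpolation=cv2.INTER_CUBIC)
B=cv2.resize(c[160:260,240:340],None,fx=3.9,fy=3.9,interpolation=cv2.INTER_CUBIC)
o=np.zeros((392,800,3),np.uint8);o[:A.shape[0],:A.shape[1]]=A[:392];o[:390,405:795]=B;save('crop6',o)
E
```

```text
[0.54359095 0.02403447 0.18942363] 23.425 [ 0.18482436  0.07383691 -0.82528879]
```

View pics/crop6.png

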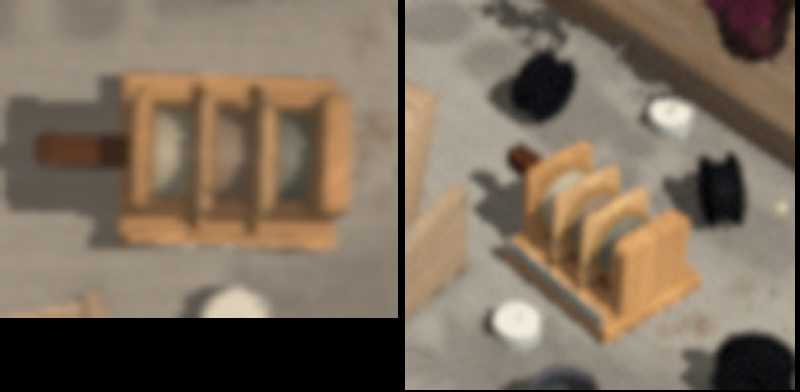

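Crop 6: handle (top pixels 262–279 × ~173) sits flush on the end board with no steel showing, reels and partitions in place, bystanders untouched, gripper clear.

```bash
python3 -c "
from station import *
print(sign_off())"
```

```text
the job is handed in; nothing more can be done
None
```

The spindle is through all three reels and both partitions with its handle home against the end board, checked by about 9 N of contact and by camera, then released; the job is handed in (verdict not shown), at about 23.4 s of the 67 s allowed.

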